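Dry-lay power supply parts on a chassis plate

ROBOT

A 6-joint arm with a two-finger parallel gripper is mounted at the origin on the work surface. World frame = base frame: x ahead of the robot, y to its left, z up, the work surface at z = 0. Lengths are in m, angles in degrees, forces in N, time in s.
With the tool pointing down it reaches from about 0.4 to 0.825 m from the base axis. Payload 7 kg.
Tool frame: the origin (TCP) lies midway between the tips of the shut fingers; the grasp point (between the pads) lies 19 mm behind it; z points along the fingers, x is the direction in which the jaws open and shut, and the axes are right-handed (so a half turn about z gives the same grasp; the last joint's range is limited). The gripper opens to 88 mm and grips with 3 to 60 N. Pads are 19 mm wide; open, the fingers measure 130 mm over their backs; the gripper's body (78 mm by 193 mm) begins 47 mm behind the grasp point.
Start: joints at [83.486, 20.546, 0.682, 0, -70.136, -16.507], TCP at [0.264, 0.621, 0.227] pointing down, gripper open.
Joint ranges: [-176.03, 176.03], [-82.01, 121.73], [-58.28, 71.71], [-173.87, 95.51], [-174.79, -0.11], [-173.66, 173.66]. Speed limits (degrees/s): [136.94, 136.94, 172.46, 180, 180, 180].

INTERFACE

Orientations are given as [roll, pitch, yaw] about the fixed x, y, z axes, in that order (R = Rz(yaw) Ry(pitch) Rx(roll)).
In Python, from plant import ctrl, vision, nets gives the robot as it stands.
- The arm moves only by the shell command python3 -m jog 'ROWS'. ROWS is text: rows parted by semicolons, each of 7 numbers parted by spaces: the turn, a rotation vector about the tool's x, y, z in units of 0.1 rad (1.0 is 0.1 rad), then the shift along the tool's x, y, z in units of 4 cm (1.0 is 4 cm), then the opening, from -1 (shut) to 1 (fully open). In form: rx ry rz x y z jaw; .... A call has 1 to 8 rows; each row shifts and turns the commanded pose from where the row before left it, along the tool's axes as they then stand; what a row does not reach is not made up. A row lasts 1/8 s, in which the tool goes at most 62.5 mm and 10.7 degrees, less where a joint would pass 70% of its speed; a pose out of reach is approached as far as the arm can. A call with a number of a shift or a turn outside -1 to 1 is refused whole. A call with a gripper value outside its range is refused whole. The fingers move at their own pace and stop on an object; the grip force is fixed at half the most. Time passes only in rows, so rows that do not move let the fingers close. It gives the time, the measured TCP pose, the force and the opening at its end, in the units of the state.
- ctrl.get_obs(): the state, without advancing time (a new reading comes with each control period).
- vision.snapshot(name): name is "scene" or "side" or "wrist"; returns (picture, depth): 384x512x3 uint8, red, green, blue; 384x512 float32, m along the optical axis (not along the pixel's ray), 0 where there is no reading.
- vision.camera_info(name): a dict with "camera_matrix" (3x3 intrinsics, pixels), "D" ([k1, k2, p1, p2, k3] as OpenCV has them; the pictures are not rectified), "camera_from_world" (4x4, takes a point from world to camera coordinates); the wrist camera has in their place "tool_from_camera" (4x4, takes a point from camera to tool coordinates, whose origin is the TCP and whose axes are the tool frame's). Camera axes: x right, y down, z forward; pixel columns grow to the right and rows downward; lengths in m; the calibration is good to about 2 mm. A picture is of the moment at which its call begins: read the wrist's pose just before it. camera_info takes no time and is no camera call.
- ctrl.close_job(): hands the job in, once; it reports no verdict.
Trained networks look in the newest picture that a camera, given by its name, has taken for a name from the list of things; names that differ only in an ending like _2 or _b are one class to them, and where a whole thing is asked for, a point or a joint stands for the part that bears it (a point fixed in the world has none). Each returns a list of dicts, best first, with "score" (0 to 1); they miss things now and then, are a little off and sometimes report something else, mostly with a low value. They report only what shows in the picture. A call takes as long as a camera call. They do not tell look-alikes from the thing itself.
- nets.boxes_of(target, camera): "location" ([x, y, z] in m, in world coordinates, good to about 4 mm: the middle of the surface that is visible of it).
The state is a dict: "clock": time; "joint_pos": joint angles; "qvel": joint speeds; "tau": joint torques, N m; "tool_pos": TCP position; "orientation": TCP orientation; "force": force on the tool from outside, world axes, zero at the start; "moment": the same for the moment, N m; "opening": finger opening in m.
Only numpy, scipy, OpenCV 4.12 (cv2) and the standard library are available. Lean on these libraries where they do the work, as an engineer would, in place of code of your own. Each camera call takes 0.05 s, during which the arm holds its last target.

TASK

Dry-lay the power supply on its chassis plate, ready for marking the holes: centred on the long scribed line, set the transformer next to the mains filter (feet towards the plate's long edges) and the heat sink next to the control board (fins up, running along the plate), both square to the plate and about 30 mm clear of that neighbour, towards the plate's middle. Stand the capacitor on the scribed cross between them, set the fan squarely on top of the heat sink, and lay the terminal strip along the robot's side of the capacitor, parallel to the long line, centred on the cross line and halfway between the capacitor and the plate's edge. Leave the solder reel and the flux jar where they are.

Things in the scene. Friction and masses are not known exactly. Their poses are not given: they have to be found in the camera images.
- plate: Bare aluminium chassis plate, 190 mm (its x) by 380 mm (its y), 3 mm thick, lying fixed on the green bench mat (the mat's top is at z = 2 mm, the plate's top at z = 5 mm). Origin: centre of its underside. Dark lines are scribed along it (y) and across it (x), crossing at its centre. Its -x long edge is the one on the robot's side. Its yaw is within 0.15 rad of zero. A hand multimeter, 34 mm high, lies beyond its far edge.
- filter: Mains filter bolted to one end of the plate (either the +y or the -y end), centred on the long line 160 mm from the plate's centre: a plain bright metal can 60 mm across the plate by 46 mm along it, 28 mm high, with two bolted ears and a row of upright spade tabs along each end of its top (40 mm high in all). Fixed. Origin: centre of its underside, on the plate's top; its axes are parallel to the plate's.
- board: Control board bolted to the other end of the plate, centred on the long line 160 mm from the plate's centre: a green circuit board 90 mm across the plate by 50 mm along it on four 10 mm standoffs, 23 mm high with its components. Fixed. Origin: centre of its underside, on the plate's top; its axes are parallel to the plate's.
- transformer: Loose mains transformer, upright, about 0.4 kg: dark steel core 57 mm (its x) by 30 mm (its y), 48 mm high, flat on the two +-x faces, where it is best gripped; a cream winding 36 mm (x) by 50 mm (y), from 10 to 40 mm up, bulges out on both +-y faces. Two flat mounting feet, 2 mm thick and 24 mm wide, stick out along +-x to 82 mm overall. Origin: centre of its underside. Starts on the mat, yaw within 0.5 rad of zero.
- heatsink: Loose aluminium heat sink, 50 by 50 mm, 25 mm high, 0.1 kg: a 5 mm base with nine upright fins that run along its y axis; the outer fins make its flat +-x sides. Starts on the mat, fins up, yaw within 0.5 rad of zero. Origin: centre of its underside.
- fan: Loose square black cooling fan, 50 by 50 mm, 15 mm thick, 40 g, with a round hub and seven blades in a flat-sided frame, lying flat on the mat, yaw within 0.5 rad of zero. Origin: centre of its underside; x and y parallel to its sides.
- capacitor: Loose electrolytic capacitor, a dark upright can 35 mm in diameter and 50 mm high, with two 6 mm high metal screw terminals on its top, 70 g, standing on the mat. Origin: centre of its underside.
- strip: Loose black barrier terminal strip with two rows of six screws, lying flat on the mat, screws up: 75 mm long (its y), 22 mm wide (its x), 17 mm high at the barriers, solid up to 10 mm, 60 g. Yaw within 0.5 rad of zero. Origin: centre of its underside.
- reel: Bystander: reel of solder wire, 58 mm in diameter, 34 mm high, black flanges, lying flat beyond one end of the plate. To be left alone. Origin: centre of its underside.
- jar: Bystander: white plastic flux jar with a screw lid, 46 mm in diameter, 40 mm high, standing beyond the other end of the plate. To be left alone. Origin: centre of its underside.
Things that resemble listed ones, but are neither listed nor needed, are in the scene too. What is shaped like the capacitor but purple is not meant. Several things have the shape of the fan; the one meant has the colours described above.

How it is judged (in metres and radians):
At the end, for the whole second after the job is handed in: Square (0.2 rad) on the plate: transformer and heat sink within 13 mm of the long line, 65-93 mm centre to centre from filter and board; capacitor 15 mm from the cross; strip 43-71 mm from the line, 15 mm from the cross line; fan flat on the fins within 8 mm. At rest; bystanders moved under 20 mm (horizontal distance between transformer and filter between 0.065 and 0.093 m and horizontal distance between each of transformer, heatsink and plate below 0.11 m and x of transformer in the frame of plate between -0.013 and 0.013 m and z of transformer in the frame of plate between 0.0015 and 0.006 m and angle between each of transformer, heatsink, capacitor, strip, fan's own z axis and vertical below 0.1 rad and angle between the x axis of each of transformer, heatsink and the x axis of plate, either way round below 0.2 rad and horizontal distance between heatsink and board between 0.065 and 0.093 m and x of heatsink in the frame of plate between -0.013 and 0.013 m and z of heatsink in the frame of plate between 0.0015 and 0.006 m and horizontal distance between capacitor and plate below 0.015 m and z of capacitor in the frame of plate between 0.0015 and 0.006 m and x of strip in the frame of plate between -0.071 and -0.043 m and y of strip in the frame of plate between -0.015 and 0.015 m and z of strip in the frame of plate between 0.0015 and 0.006 m and angle between the y axis of strip and the y axis of plate, either way round below 0.2 rad and horizontal distance between fan and heatsink below 0.008 m and z of fan in the frame of heatsink between 0.022 and 0.028 m and (angle between the x axis of fan and the x axis of heatsink, either way round below 0.17 rad or angle between the x axis of fan and the y axis of heatsink, either way round below 0.17 rad) and linear speed of each of transformer, heatsink, capacitor, strip, fan below 0.02 m/s and distance of each of jar, reel from where it was at the start of the episode below 0.02 m); the robot touches nothing.
It fails at once if the flux jar or the solder reel is pushed out of its place (distance of any of jar, reel from where it was at the start of the episode above 0.02 m).
It also fails if it takes over 128 s, if anything falls off the work surface, if the arm or the gripper's body presses on something with over 40 N, if the wrist force passes 120 N, or if a joint passes its speed limit or range.

## Working session

There is one attempt and no reset: what is moved stays moved. The work goes in short steps, Python scripts to look and compute and a shell command to move; the robot and the scene stay as the last step left them, time stands still between calls to the robot, and variables do not carry over. Pictures are saved under pics/ and viewed, and the job is handed in when it is done.

```bash
ls; mkdir -p pics; cat > h.py <<'E'
import numpy as np,cv2
from plant import ctrl,vision,nets
E
python3 - <<'E'
from h import *
o=ctrl.get_obs();print(o)
for n in ["scene","side","wrist"]:
    im,d=vision.snapshot(n)
    cv2.imwrite(f"pics/{n}0.png",im[:,:,::-1]);np.save(f"pics/{n}0.npy",d)
    print(n,vision.camera_info(n))
E
```

```text
pics
{'clock': 0.0, 'joint_pos': array([ 8.34869462e+01,  2.05895906e+01,  6.33941151e-01, -2.14553746e-02,
       -7.01347790e+01, -1.65054789e+01]), 'qvel': array([ 0.00301075, -0.02032571,  0.00507895, -0.02674442,  0.028073  ,
        0.15295394]), 'tau': array([ 1.37873467e-04, -5.82716703e+01,  2.93067563e+01,  6.99720472e+00,
        7.19439398e-03, -1.55749526e-04]), 'tool_pos': array([0.26378572, 0.62079405, 0.22564057]), 'orientation': array([-1.79993644e+02, -9.24329449e-02, -1.13025844e+02]), 'force': array([ 0.33472659, -0.44247211,  0.14299309]), 'moment': array([ 0.01157726,  0.01564707, -0.01494905]), 'opening': 0.08744643196591191}
scene {'camera_matrix': array([[405.04703774,   0.        , 260.30855879],
       [  0.        , 405.04703774, 186.50758907],
       [  0.        ,   0.        ,   1.        ]]), 'D': array([-0.08328365,  0.        ,  0.        ,  0.        ,  0.        ]), 'camera_from_world': array([[ 0.47382367,  0.88058067, -0.00829494, -0.22335184],
       [ 0.72254341, -0.394137  , -0.56796747, -0.34050602],
       [-0.50341053,  0.26312298, -0.82300
[... 520 characters left out ...]
79,  0.80556129],
       [ 0.        ,  0.        ,  0.        ,  1.        ]])}
wrist {'camera_matrix': array([[267.19558064,   0.        , 251.71245243],
       [  0.        , 267.19558064, 189.05017455],
       [  0.        ,   0.        ,   1.        ]]), 'D': array([-0.00463305,  0.        ,  0.        ,  0.        ,  0.        ]), 'tool_from_camera': array([[ 9.99999484e-01,  9.51508112e-04,  3.55605971e-04,
         3.08264142e-04],
       [-1.01307697e-03,  9.59775721e-01,  2.80765986e-01,
        -7.71957407e-02],
       [-7.41508645e-05, -2.80766201e-01,  9.59776190e-01,
        -1.57195439e-01],
       [ 0.00000000e+00,  0.00000000e+00,  0.00000000e+00,
         1.00000000e+00]])}
```

View pics/scene0.png

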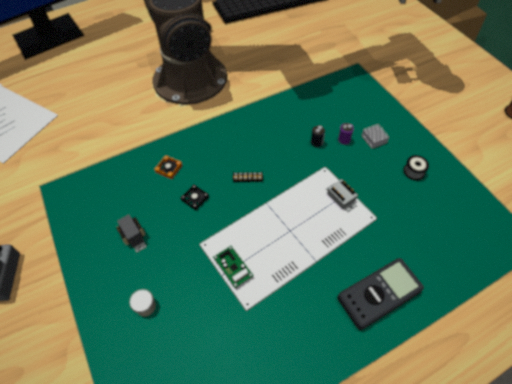

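View pics/side0.png

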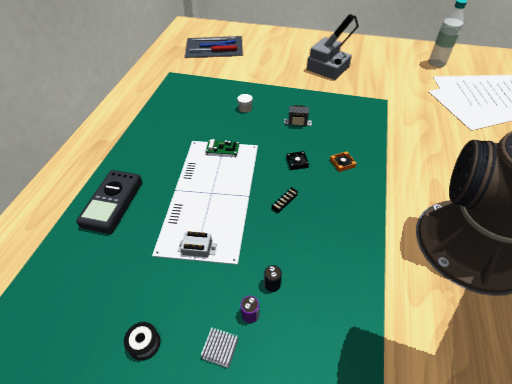

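View pics/wrist0.png

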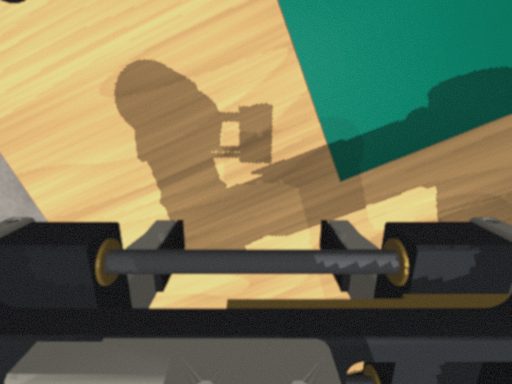

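The scene picture shows the dark capacitor at (318,135), with a purple look-alike at (346,133). The black fan is at (195,196), with an orange look-alike at (168,166). The transformer is at (132,232), the heat sink at (375,136), the strip at (248,177), the filter at (342,193) and the board at (234,265). Next I'll measure them.

```bash
cat > h.py <<'E'
import numpy as np,cv2
from scipy.spatial.transform import Rotation as R
from plant import ctrl,vision,nets
def toolT():
    o=ctrl.get_obs();T=np.eye(4);T[:3,:3]=R.from_euler('xyz',o['orientation'],degrees=True).as_matrix();T[:3,3]=o['tool_pos'];return T
def wfc(n,T=None):
    i=vision.camera_info(n)
    return np.linalg.inv(i['camera_from_world']) if 'camera_from_world' in i else T@i['tool_from_camera']
def rays(n,px):
    i=vision.camera_info(n);p=cv2.undistortPoints(np.array(px,float).reshape(-1,1,2),i['camera_matrix'],i['D'])[:,0]
    return np.c_[p,np.ones(len(p))]
def atz(n,px,z,T=None):
    W=wfc(n,T);d=rays(n,px)@W[:3,:3].T;c=W[:3,3];return c+d*((z-c[2])/d[:,2])[:,None]
def cloud(n,d,T=None):
    v,u=np.mgrid[:384,:512];W=wfc(n,T);r=rays(n,np.c_[u.ravel(),v.ravel()])*d.ravel()[:,None]
    return (r@W[:3,:3].T+W[:3,3]).reshape(384,512,3)
def proj(n,P,T=None):
    i=vision.camera_info(n);C=np.linalg.inv(wfc(n,T));rv=cv2.Rodrigues(C[:3,:3])[0]
    return cv2.projectPoints(np.array(P,float).reshape(-1,1,3),rv,C[:3,3],i['camera_matrix'],i['D'])[0][:,0]
E
python3 - <<'E'
from h import *
for n in ["scene","side"]:
    d=np.load(f"pics/{n}0.npy");im=cv2.imread(f"pics/{n}0.png").astype(int)
    P=cloud(n,d)
    z=P[...,2];m=(z>0.010)&(z<0.09)&(P[...,0]>.2)&(P[...,0]<.95)&(abs(P[...,1])<.6)&(d>0)
    k,l,s,c=cv2.connectedComponentsWithStats(m.astype(np.uint8))
    print(n)
    for j in range(1,k):
        if s[j,4]<30: continue
        q=P[l==j];mm=l==j
        top=q[q[:,2]>q[:,2].max()-.006]
        (cx,cy),(a,b),an=cv2.minAreaRect(q[:,:2].astype(np.float32))
        print(c[j].round(),s[j,4],'mean',q.mean(0).round(3),'rect',round(cx,3),round(cy,3),round(a,3),round(b,3),round(an,1),'zmax',q[:,2].max().round(3))
    # plate: bright low-saturation
    w=((im.min(2)>120)&(im.max(2)-im.min(2)<40)&(z<.02)&(P[...,0]>.3)&(abs(P[...,1])<.3)).astype(np.uint8)
    k,l,s,c=cv2.connectedComponentsWithStats(w);j=1+s[1:,4].argmax()
    cnt=cv2.findContours((l==j).astype(np.uint8),cv2.RETR_EXTERNAL,cv2.CHAIN_APPROX_NONE)[0]
    cnt=max(cnt,key=len)
    X=atz(n,cnt[:,0],.005);print('plate',cv2.minAreaRect(X[:,:2].astype(np.float32)))
for t in "plate filter board transformer heatsink fan capacitor strip reel jar".split():
  for n in ["scene","side"]:
    print(t,n,[(np.round(x['location'],3).tolist(),round(x['score'],2)) for x in nets.boxes_of(t,n)])
E
```

```text
scene
[345. 132.] 233 mean [0.449 0.269 0.04 ] rect 0.445 0.274 0.035 0.034 56.3 zmax 0.059
[375. 135.] 336 mean [0.483 0.348 0.022] rect 0.481 0.351 0.054 0.053 87.7 zmax 0.03
[318. 135.] 234 mean [0.423 0.199 0.04 ] rect 0.419 0.202 0.035 0.032 43.7 zmax 0.059
[416. 165.] 408 mean [0.624 0.37  0.032] rect 0.621 0.374 0.057 0.058 76.5 zmax 0.04
[168. 166.] 238 mean [ 0.307 -0.185  0.014] rect 0.306 -0.186 0.054 0.053 36.4 zmax 0.02
[247. 176.] 202 mean [ 0.435 -0.017  0.014] rect 0.434 -0.017 0.074 0.024 62.5 zmax 0.021
[342. 194.] 516 mean [0.602 0.154 0.03 ] rect 0.598 0.157 0.078 0.045 8.1 zmax 0.046
[194. 196.] 269 mean [ 0.427 -0.161  0.014] rect 0.426 -0.16 0.052 0.053 24.9 zmax 0.019
[130. 230.] 593 mean [ 0.462 -0.33   0.041] rect 0.455 -0.33 0.06 0.05 6.1 zmax 0.051
[ 11. 253.] 189 mean [ 0.384 -0.594  0.034] rect 0.384 -0.593 0.014 0.041 88.2 zmax 0.052
[233. 266.] 874 mean [ 0.64  -0.159  0.018] rect 0.639 -0.159 0.092 0.05 6.7 zmax 0.031
[380. 293.] 3296 mean [0.847 0.08  0.034] rect 0.844 0.086 0.086 0.17 1.3 zmax 0.044
[142. 302.] 454 mean [ 0.632 -0.362  0.037] rect 0
[... 1822 characters left out ...]
28, 0.008], 0.57)]
heatsink scene [([0.485, 0.346, 0.023], 0.86)]
heatsink side [([0.48, 0.356, 0.022], 0.93)]
fan scene [([0.428, -0.163, 0.014], 0.84), ([0.31, -0.186, 0.015], 0.67)]
fan side [([0.306, -0.183, 0.012], 0.9), ([0.426, -0.154, 0.011], 0.59)]
capacitor scene [([0.45, 0.264, 0.044], 0.75), ([0.426, 0.198, 0.046], 0.5)]
capacitor side [([0.414, 0.21, 0.047], 0.72), ([0.442, 0.284, 0.051], 0.58)]
strip scene [([0.441, -0.022, 0.011], 0.6), ([0.428, -0.161, 0.01], 0.26)]
strip side [([0.436, -0.016, 0.019], 0.64)]
reel scene [([0.623, 0.365, 0.038], 0.77)]
reel side [([0.618, 0.376, 0.034], 0.58)]
jar scene [([0.636, -0.366, 0.043], 0.76)]
jar side [([0.627, -0.347, 0.038], 0.61)]
```

```bash
python3 - <<'E'
import cv2,numpy as np
im=cv2.imread("pics/side0.png")
a=cv2.resize(im[90:270,150:370],None,fx=3.6,fy=3.3,interpolation=3);cv2.imwrite("pics/crop1.png",a[:600])
im=cv2.imread("pics/scene0.png")
cv2.imwrite("pics/crop2.png",cv2.resize(im[115:325,105:405],None,fx=2.6,fy=2.6,interpolation=3))
E
```

```text
(no output)
```

View pics/crop2.png

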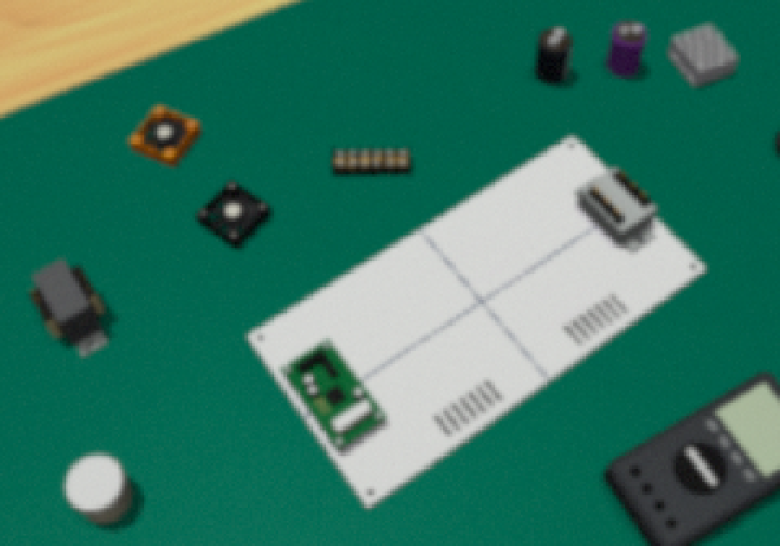

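View pics/crop1.png

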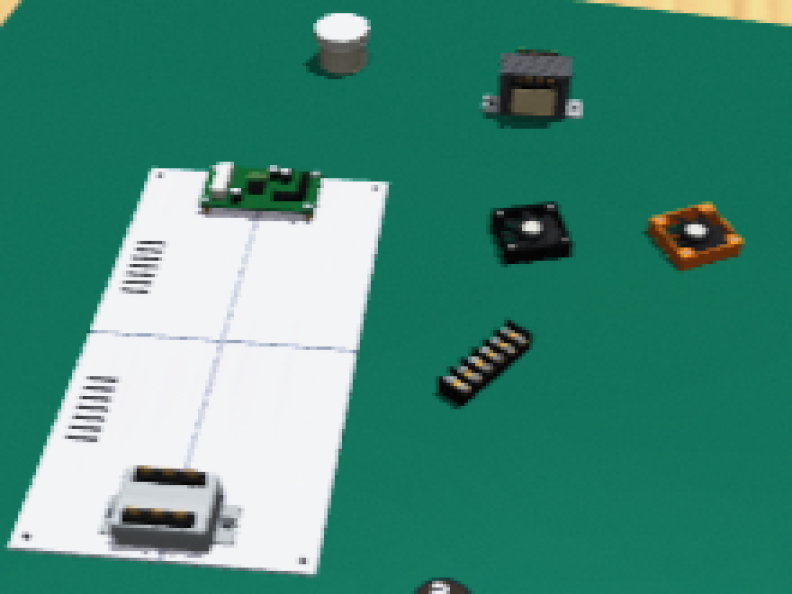

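Candidates, by scene pixel:
- **Capacitor:** dark one at (318,135), purple one at (346,133). I take the dark one.
- **Fan:** black one at (195,196), orange one at (168,166). I take the black one.
- **Heat sink, strip, transformer:** one each, at (375,136), (248,177) and (132,232).

The crops agree with these choices. The filter is at the +y end and the plate yaw is about 7.4°.

```bash
cat >> h.py <<'E'
C=np.array([.6173,-.002]);PY=7.4
def pl(px,py):
    a=np.radians(PY);return C+np.array([np.cos(a)*px-np.sin(a)*py,np.sin(a)*px+np.cos(a)*py])
def plan(x,y,z,yaw=None):
    """totals: rz first (tool level), then shifts in tool axes, units"""
    o=ctrl.get_obs();cy=o['orientation'][2]
    if yaw is None: yaw=cy
    dy=(yaw-cy+180)%360-180
    a=np.radians(yaw);d=np.array([x,y,z])-o['tool_pos']
    tx=d[0]*np.cos(a)+d[1]*np.sin(a);ty=d[0]*np.sin(a)-d[1]*np.cos(a)
    print('rz %.2f x %.2f y %.2f z %.2f'%(-np.radians(dy)/.1,tx/.04,ty/.04,-d[2]/.04),'tilt',o['orientation'][:2].round(2),'t',o['clock'],'q6',o['joint_pos'][5].round(1))
def wshot(name,zoom=1):
    T=toolT();im,d=vision.snapshot("wrist");cv2.imwrite(f"pics/{name}.png",im[:,:,::-1]);np.save(f"pics/{name}.npy",d);np.save(f"pics/{name}_T.npy",T)
    return im,d,T
E
python3 -c "
from h import *
plan(.4805,.3495,.16,177)"
```

```text
rz 12.21 x -5.76 y -6.50 z 1.66 tilt [180.  -0.] t 1.15 q6 -16.5
```

```bash
python3 -m jog '0 0 1 0 0 0 1;0 0 1 0 0 0 1;0 0 1 0 0 0 1;0 0 1 0 0 0 1;0 0 1 0 0 0 1;0 0 1 0 0 0 1;0 0 1 0 0 0 1;0 0 1 0 0 0 1'; python3 -m jog '0 0 1 0 0 0 1;0 0 1 0 0 0 1;0 0 1 0 0 0 1;0 0 1 0 0 0 1;0 0 0.2 -1 -1 0.4 1;0 0 0 -1 -1 0.4 1;0 0 0 -1 -1 0.4 1;0 0 0 -1 -1 0.4 1'; python3 -m jog '0 0 0 -1 -1 0 1;0 0 0 -0.8 -1 0 1;0 0 0 0 -0.5 0 1;0 0 0 0 0 0 1;0 0 0 0 0 0 1'
python3 -c "
from h import *
plan(.4805,.3495,.16,177)
wshot('w1')"
```

```text
clock: 2.15
tool_pos: [0.264, 0.6212, 0.2266]
orientation: [180.0, -0.0, -159.0]
force: [-0.2, -0.0, 0.2]
opening: 0.0876
clock: 3.15
tool_pos: [0.4174, 0.4528, 0.1623]
orientation: [180.0, 0.0, 177.1]
force: [0.9, -0.4, 0.5]
opening: 0.0879
clock: 3.78
tool_pos: [0.483, 0.3513, 0.1629]
orientation: [180.0, 0.0, 177.1]
force: [-0.1, -0.6, -0.2]
opening: 0.0875
rz 0.02 x 0.06 y -0.05 z 0.07 tilt [1.7997e+02 3.0000e-02] t 3.775 q6 -57.6
```

View pics/w1.png

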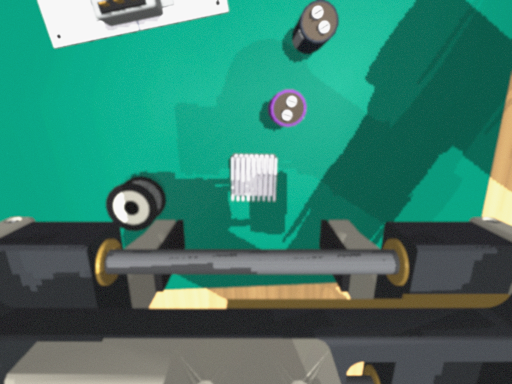

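```bash
cat >> h.py <<'E'
def meas(name,guess,zlo,zhi,r=.06,cam="wrist"):
    d=np.load(f"pics/{name}.npy");T=np.load(f"pics/{name}_T.npy") if cam=="wrist" else None
    P=cloud(cam,d,T);m=(d>0)&(P[...,2]>zlo)&(P[...,2]<zhi)&(np.hypot(P[...,0]-guess[0],P[...,1]-guess[1])<r)
    k,l,s,c=cv2.connectedComponentsWithStats(m.astype(np.uint8))
    j=1+s[1:,4].argmax();q=P[l==j]
    (cx,cy),(a,b),an=cv2.minAreaRect(q[:,:2].astype(np.float32))
    print(name,'n',len(q),'rect',round(cx,4),round(cy,4),round(a,3),round(b,3),round(an,1),'mean',q.mean(0).round(4),'z',np.percentile(q[:,2],[5,50,95,100]).round(4))
    return q
E
python3 -c "
from h import *
meas('w1',(.48,.35),.012,.05)
meas('w1',(.48,.35),.024,.05)"
```

```text
w1 n 120 rect 0.4586 0.351 0.05 0.002 85.9 mean [0.4588 0.35   0.0233] z [0.0137 0.0256 0.0268 0.0273]
w1 n 86 rect 0.5002 0.3487 0.049 0.001 86.3 mean [0.5001 0.3482 0.0262] z [0.0251 0.0262 0.0271 0.0279]
```

```bash
sed -i 's/    j=1+s\[1:,4\].argmax();q=P\[l==j\]/    q=P[m]/' h.py
python3 -c "
from h import *
meas('w1',(.48,.35),.012,.05,.045)
plan(.4805,.35,.0075,176)"
```

```text
w1 n 856 rect 0.4824 0.3495 0.05 0.05 86.2 mean [0.4809 0.3483 0.0247] z [0.0156 0.026  0.0272 0.0286]
rz 0.20 x 0.06 y -0.04 z 3.88 tilt [1.7997e+02 2.0000e-02] t 3.825 q6 -57.6
```

```bash
python3 -m jog '0 0 0.2 0.04 -0.05 1 1;0 0 0 0 0 1 1;0 0 0 0 0 1 1;0 0 0 0 0 0.6 1;0 0 0 0 0 0.3 1;0 0 0 0 0 0 1;0 0 0 0 0 0 -1;0 0 0 0 0 0 -1'; python3 -m jog '0 0 0 0 0 0 -1;0 0 0 0 0 0 -1;0 0 0 0 0 0 -1;0 0 0 0 0 0 -1'
```

```text
clock: 4.82
tool_pos: [0.482, 0.3492, 0.0077]
orientation: [179.9, 0.1, 175.9]
force: [0.8, 0.5, 0.4]
opening: 0.0731
clock: 5.32
tool_pos: [0.4816, 0.3486, 0.0069]
orientation: [180.0, 0.0, 175.9]
force: [-1.4, -0.2, 3.5]
opening: 0.0494
```

```bash
python3 -m jog '0 0 0 0 0 -0.5 -1;0 0 0 0 0 -1 -1;0 0 0 0 0 -1 -1;0 0 -1 0 0 -1 -1;0 0 -1 0 0 0 -1;0 0 0 0 0 0 -1'
python3 -c "
from h import *
p=pl(0,-80e-3);print(p);plan(p[0],p[1],.14,187.4)"
```

```text
clock: 6.08
tool_pos: [0.4813, 0.3484, 0.1466]
orientation: [180.0, -0.0, -172.7]
force: [0.4, 0.1, -1.0]
opening: 0.0498
[ 0.62760365 -0.08133369]
rz -0.01 x -2.24 y -11.13 z 0.16 tilt [ 1.7998e+02 -1.0000e-02] t 6.075 q6 -47.4
```

```bash
python3 -m jog '0 0 0 -0.24 -1 0 -1;0 0 0 -0.2 -1 0 -1;0 0 0 -0.2 -1 0 -1;0 0 0 -0.2 -1 0 -1;0 0 0 -0.2 -1 0 -1;0 0 0 -0.2 -1 0 -1;0 0 0 -0.2 -1 0 -1;0 0 0 -0.2 -1 0 -1'; python3 -m jog '0 0 0 -0.2 -1 0 -1;0 0 0 -0.2 -1 0 -1;0 0 0 -0.2 -1 0.16 -1;0 0 0 0 -0.13 0 -1;0 0 0 0 0 0 -1;0 0 0 0 0 0 -1'
python3 -c "
from h import *
p=pl(0,-80e-3);plan(p[0],p[1],.01,187.4);wshot('w2')"
```

```text
clock: 7.08
tool_pos: [0.5875, 0.0382, 0.1454]
orientation: [-180.0, -0.1, -172.8]
force: [-0.5, 0.1, -0.7]
opening: 0.0499
clock: 7.82
tool_pos: [0.6274, -0.0806, 0.14]
orientation: [180.0, -0.0, -172.6]
force: [0.3, -0.2, -0.8]
opening: 0.0497
rz -0.00 x -0.00 y -0.02 z 3.25 tilt [ 1.7999e+02 -2.0000e-02] t 7.825 q6 -2.9
```

View pics/w2.png

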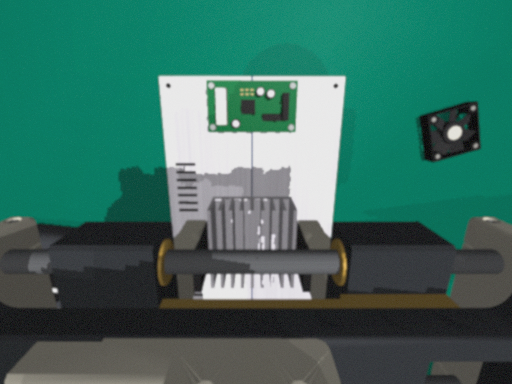

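The wrist picture shows the held heat sink centred on the long line (column 252) and square to the board above it at (252,105). I'll lower it.

```bash
python3 -c "
from h import *
meas('w2',(.638,-.16),.012,.05)
print(atz('wrist',[[165,85],[336,85],[252,150],[252,80]],.005,np.load('pics/w2_T.npy')))"; python3 -m jog '0 0 0 0 0 1 -1;0 0 0 0 0 1 -1;0 0 0 0 0 0.6 -1;0 0 0 0 0 0.3 -1;0 0 0 0 0 0.2 -1;0 0 0 0 0 0.1 -1;0 0 0 0 0 0 -1'
```

```text
w2 n 4629 rect 0.639 -0.1602 0.09 0.049 7.4 mean [ 0.639  -0.1608  0.0181] z [0.0151 0.0165 0.0271 0.0293]
[[ 0.72958726 -0.17042328  0.005     ]
 [ 0.55597447 -0.19314281  0.005     ]
 [ 0.63260429 -0.11600039  0.005     ]
 [ 0.64187369 -0.18666454  0.005     ]]
clock: 8.75
tool_pos: [0.628, -0.0813, 0.0127]
orientation: [-180.0, 0.0, -172.6]
force: [0.0, 0.0, -0.2]
opening: 0.0496
```

```bash
python3 -m jog '0 0 0 0 0 0.05 -1;0 0 0 0 0 0 -1'; python3 -m jog '0 0 0 0 0 0.03 0.4;0 0 0 0 0 0 0.4;0 0 0 0 0 0 0.4;0 0 0 0 0 0 0.4;0 0 0 0 0 -0.6 0.4;0 0 0 0 0 -1 0.4;0 0 0 0 0 -1 0.4;0 0 0 0 0 -1 1'
python3 -c "
from h import *
wshot('w3');meas('w3',(.6276,-.0813),.012,.05,.045)
plan(.434,-.018,.15,153)"
```

```text
clock: 9.0
tool_pos: [0.6278, -0.0814, 0.0104]
orientation: [180.0, 0.0, -172.6]
force: [-0.2, 0.4, -0.9]
opening: 0.0495
clock: 10.0
tool_pos: [0.6275, -0.0814, 0.1543]
orientation: [-180.0, 0.0, -172.6]
force: [0.4, -1.2, -0.2]
opening: 0.0669
w3 n 1031 rect 0.6288 -0.0804 0.05 0.05 7.7 mean [ 0.6288 -0.0818  0.0267] z [0.0151 0.0288 0.0302 0.0317]
rz 6.01 x 5.10 y -0.81 z 0.26 tilt [-179.91    0.46] t 10.05 q6 -2.9
```

View pics/w3.png

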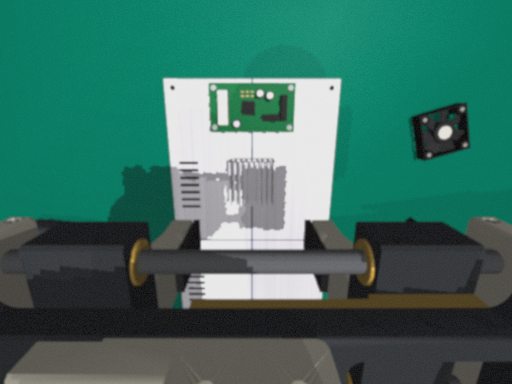

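The heat sink is centred and square at (251,180). Next is the strip.

```bash
python3 -m jog '0 0 1 0 0 0 1;0 0 1 0 0 0 1;0 0 1 0 0 0.2 1;0 0 1 0 0 0 1;0 0 1 0 0 0 1;0 0 1 0 0 0 1;0 0 0 1 -0.16 0 1;0 0 0 1 -0.16 0 1'; python3 -m jog '0 0 0 1 -0.16 0 1;0 0 0 1 -0.16 0 1;0 0 0 1 -0.16 0 1;0 0 0 0.1 0 0 1;0 0 0 0 0 0 1;0 0 0 0 0 0 1'
python3 -c "
from h import *
wshot('w4');meas('w4',(.434,-.018),.008,.05,.05)
plan(.434,-.018,.005,153)"
```

```text
clock: 11.05
tool_pos: [0.5496, -0.0564, 0.1443]
orientation: [-180.0, -0.0, 153.0]
force: [-0.0, 0.8, 0.8]
opening: 0.0873
clock: 11.8
tool_pos: [0.4322, -0.0173, 0.145]
orientation: [180.0, 0.0, 153.0]
force: [0.2, -0.6, -0.9]
opening: 0.0876
w4 n 1305 rect 0.4347 -0.0189 0.075 0.022 61.8 mean [ 0.4343 -0.0197  0.0141] z [0.0107 0.0138 0.0186 0.02  ]
rz -0.00 x -0.05 y 0.01 z 3.50 tilt [-179.99   -0.  ] t 11.85 q6 -51.0
```

View pics/w4.png

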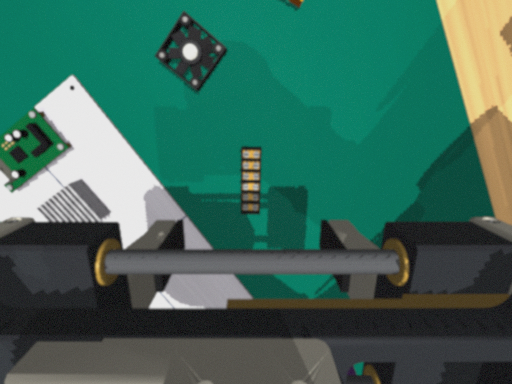

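```bash
python3 -m jog '0 0 0.2 -0.07 0 1 1;0 0 0 0 0 1 1;0 0 0 0 0 0.9 1;0 0 0 0 0 0.4 1;0 0 0 0 0 0.18 1;0 0 0 0 0 0 1;0 0 0 0 0 0 -1;0 0 0 0 0 0 -1'; python3 -m jog '0 0 0 0 0 0 -1;0 0 0 0 0 0 -1;0 0 0 0 0 0 -1;0 0 0 0 0 0 -1;0 0 0 0 0 0 -1;0 0 0 0 0 0 -1;0 0 0 0 0 0 -1'
```

```text
clock: 12.85
tool_pos: [0.4344, -0.0184, 0.0065]
orientation: [179.9, 0.1, 151.9]
force: [0.3, -0.5, -0.2]
opening: 0.0729
clock: 13.72
tool_pos: [0.4338, -0.0186, 0.0058]
orientation: [-180.0, -0.0, 151.9]
force: [-0.3, -0.4, 0.5]
opening: 0.0215
```

```bash
python3 -m jog '0 0 0 0 0 -0.6 -1;0 0 -0.2 0 0 -1 -1;0 0 -1 0 0 -1 -1;0 0 -1 0 0 0 -1;0 0 -1 0 0 0 -1;0 0 -1 0 0 0 -1;0 0 -1 0 0 0 -1;0 0 -1 0 0 0 -1'
python3 -m jog '0 0 0 0 0 0 -1;0 0 0 0 0 0 -1'
python3 -c "
from h import *
p=pl(-57e-3,0);print(p);plan(p[0],p[1],.01,187.4)"
```

```text
clock: 14.72
tool_pos: [0.4336, -0.0187, 0.1096]
orientation: [180.0, -0.0, -172.4]
force: [0.4, 0.4, -0.3]
opening: 0.0213
clock: 14.98
tool_pos: [0.4338, -0.0186, 0.1097]
orientation: [180.0, -0.0, -172.7]
force: [0.3, -0.1, -0.5]
opening: 0.0214
[ 0.56077474 -0.00934135]
rz -0.02 x -3.18 y -0.18 z 2.49 tilt [ 1.8e+02 -1.0e-02] t 14.975 q6 -16.5
```

```bash
python3 -m jog '0 0 0 -1 -0.18 0 -1;0 0 0 -1 0 0 -1;0 0 0 -1 0 0 -1;0 0 0 -0.18 0 1 -1;0 0 0 0 0 0.7 -1;0 0 0 0 0 0.5 -1;0 0 0 0 0 0.2 -1;0 0 0 0 0 0 -1'; python3 -m jog '0 0 0 0 0 0.06 -1;0 0 0 0 0 0 -1;0 0 0 0 0 0 -1'
```

```text
clock: 15.98
tool_pos: [0.5608, -0.0095, 0.0136]
orientation: [-180.0, -0.0, -172.6]
force: [-0.8, -0.8, -0.5]
opening: 0.0217
clock: 16.35
tool_pos: [0.5613, -0.0093, 0.0119]
orientation: [180.0, 0.1, -172.6]
force: [0.1, -0.3, -0.5]
opening: 0.0211
```

```bash
python3 -m jog '0 0 0 0 0 0.07 -1;0 0 0 0 0 0 -1;0 0 0 0 0 0 0;0 0 0 0 0 0 0;0 0 0 0 0 0 0;0 0 0 0 0 0 0;0 0 0 0 0 -1 0.2;0 0 0 0 0 -1 1'; python3 -m jog '0 0 0 0 0 -1 1;0 0 0 0 0 -0.5 1;0 0 0 0 0 0 1;0 0 0 0 0 0 1'
python3 -c "
from h import *
wshot('w5');meas('w5',(.561,-.0095),.012,.05,.045)
plan(.453,-.331,.17,184)"
```

```text
clock: 17.35
tool_pos: [0.5605, -0.0096, 0.089]
orientation: [-180.0, -0.1, -172.6]
force: [0.0, 0.7, 0.0]
opening: 0.0576
clock: 17.85
tool_pos: [0.5604, -0.0095, 0.1479]
orientation: [180.0, -0.1, -172.6]
force: [-0.4, -0.3, -1.0]
opening: 0.0874
w5 n 1312 rect 0.5627 -0.01 0.022 0.075 7.9 mean [ 0.5625 -0.011   0.0169] z [0.0136 0.0166 0.0216 0.0228]
rz 0.59 x 3.24 y -7.83 z -0.56 tilt [-1.8e+02 -9.0e-02] t 17.9 q6 -11.6
```

View pics/w5.png

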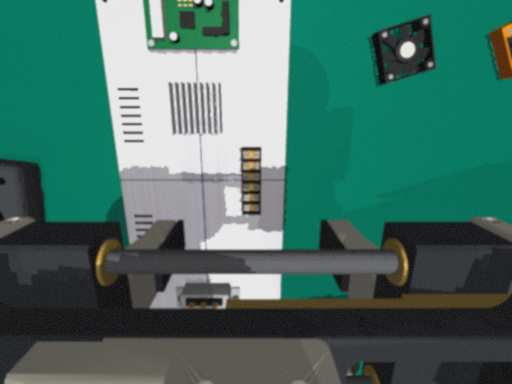

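The strip at (251,180) is centred on the cross line, and the cross is at (202,180). Next is the transformer.

```bash
python3 -c "
from h import *
print(atz('wrist',[[202,180]],.005,np.load('pics/w5_T.npy')))"; python3 -m jog '0 0 0.6 0.4 -1 -0.56 1;0 0 0 0.4 -1 0 1;0 0 0 0.4 -1 0 1;0 0 0 0.4 -1 0 1;0 0 0 0.4 -1 0 1;0 0 0 0.4 -1 0 1;0 0 0 0.4 -1 0 1;0 0 0 0.44 -0.83 0 1'; python3 -m jog '0 0 0 0 0 0 1;0 0 0 0 0 0 1'
python3 -c "
from h import *
wshot('w6');meas('w6',(.453,-.331),.044,.06,.05);meas('w6',(.453,-.331),.008,.06,.06)
plan(.453,-.331,.17,184)"
```

```text
[[ 0.61825983 -0.00186767  0.005     ]]
clock: 18.9
tool_pos: [0.4547, -0.3327, 0.1696]
orientation: [180.0, -0.1, -176.1]
force: [0.0, -0.2, -0.3]
opening: 0.0875
clock: 19.15
tool_pos: [0.4553, -0.3314, 0.17]
orientation: [180.0, -0.1, -176.1]
force: [-1.2, 0.5, -1.0]
opening: 0.0876
w6 n 1968 rect 0.4549 -0.3322 0.057 0.05 6.5 mean [ 0.4548 -0.3333  0.0483] z [0.0446 0.0489 0.0503 0.0518]
w6 n 2250 rect 0.4549 -0.3321 0.057 0.051 6.5 mean [ 0.4551 -0.3354  0.0462] z [0.0295 0.0487 0.0503 0.0518]
rz -0.01 x 0.07 y 0.00 z 0.01 tilt [ 1.7997e+02 -6.0000e-02] t 19.2 q6 20.1
```

View pics/w6.png

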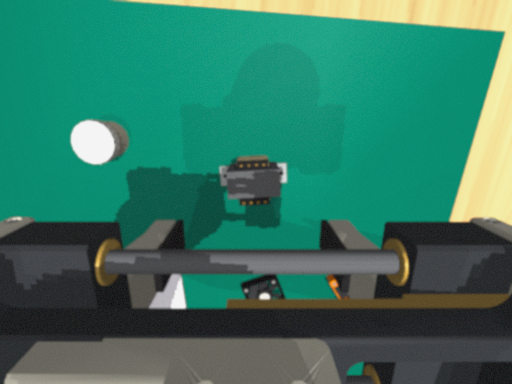

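```bash
python3 -m jog '0 0 -0.45 0 -0.02 1 1;0 0 0 0 0 1 1;0 0 0 0 0 1 1;0 0 0 0 0 0.6 1;0 0 0 0 0 0.32 1;0 0 0 0 0 0 1;0 0 0 0 0 0 -1;0 0 0 0 0 0 -1'; python3 -m jog '0 0 0 0 0 0 -1;0 0 0 0 0 0 -1;0 0 0 0 0 0 -1;0 0 0 0 0 0 -1;0 0 0 0 0 0 -1'
```

```text
clock: 20.2
tool_pos: [0.4565, -0.3325, 0.0153]
orientation: [-180.0, 0.1, -173.5]
force: [-0.3, -0.6, 1.0]
opening: 0.0725
clock: 20.82
tool_pos: [0.4552, -0.3323, 0.0146]
orientation: [180.0, -0.0, -173.5]
force: [-4.0, 1.8, 5.9]
opening: 0.057
```

```bash
python3 -m jog '0 0 0 0 0 -0.3 -1;0 0 0 0 0 -1 -1;0 0 0 0 0 -1 -1;0 0 -0.15 0 0 -1 -1;0 0 0 0 0 0 -1'
python3 -c "
from h import *
p=pl(0,81e-3);print(p);plan(p[0],p[1],.13,187.4)"
```

```text
clock: 21.45
tool_pos: [0.4578, -0.3331, 0.15]
orientation: [-179.8, 0.4, -172.6]
force: [0.1, -0.1, -4.5]
opening: 0.0572
[0.60686756 0.07832536]
rz 0.00 x -5.02 y 9.72 z 0.50 tilt [-179.82    0.35] t 21.45 q6 23.6
```

```bash
python3 -m jog '0 0 0 -0.5 0.6 0 -1;0 0 0 -0.5 1 0 -1;0 0 0 -0.5 1 0 -1;0 0 0 -0.5 1 0 -1;0 0 0 -0.5 1 0 -1;0 0 0 -0.5 1 0 -1;0 0 0 -0.5 1 0 -1;0 0 0 -0.5 1 0 -1'; python3 -m jog '0 0 0 -0.5 1 0 -1;0 0 0 -0.5 0.6 0 -1;0 0 0 0 0.4 0.4 -1;0 0 0 0 0 0 -1;0 0 0 0 0 0 -1;0 0 0 0 0 0 -1'
python3 -c "
from h import *
p=pl(0,81e-3);plan(p[0],p[1],.0176,187.4)
wshot('w7')"
```

```text
clock: 22.45
tool_pos: [0.5747, -0.0088, 0.1449]
orientation: [180.0, -0.1, -172.6]
force: [0.7, 0.1, -3.7]
opening: 0.0567
clock: 23.2
tool_pos: [0.6046, 0.0735, 0.1304]
orientation: [-180.0, 0.0, -172.7]
force: [0.6, -0.2, -4.1]
opening: 0.0568
rz -0.01 x -0.07 y 0.11 z 2.82 tilt [-1.8e+02  2.0e-02] t 23.2 q6 -17.9
```

View pics/w7.png

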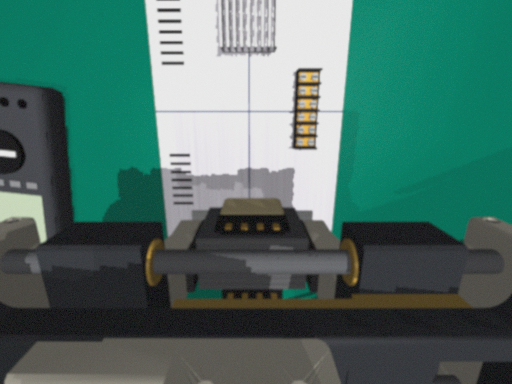

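The transformer is held square just past the long line. I'll apply the small correction and lower it.

```bash
python3 -m jog '0 0 0 -0.07 0.11 0.6 -1;0 0 0 0 0 1 -1;0 0 0 0 0 0.6 -1;0 0 0 0 0 0.3 -1;0 0 0 0 0 0.15 -1;0 0 0 0 0 0 -1;0 0 0 0 0 0 -1'
```

```text
clock: 24.12
tool_pos: [0.6077, 0.0792, 0.0252]
orientation: [180.0, 0.1, -172.6]
force: [0.5, -0.4, -5.4]
opening: 0.0565
```

```bash
python3 -m jog '0 0 0 0 0 0.1 -1;0 0 0 0 0 0.05 -1;0 0 0 0 0 0 -1;0 0 0 0 0 0 -1'
```

```text
clock: 24.62
tool_pos: [0.607, 0.079, 0.0182]
orientation: [-180.0, 0.0, -172.6]
force: [0.1, 1.3, -5.1]
opening: 0.057
```

```bash
python3 -m jog '0 0 0 0 0 0.03 -1;0 0 0 0 0 0 -1;0 0 0 0 0 0 -1'
```

```text
clock: 25.0
tool_pos: [0.6071, 0.079, 0.0176]
orientation: [-180.0, 0.0, -172.6]
force: [-2.4, -0.1, 4.7]
opening: 0.0569
```

Contact: Fz has reversed. I'll release and rise.

```bash
python3 -m jog '0 0 0 0 0 0 0.8;0 0 0 0 0 0 0.8;0 0 0 0 0 0 0.8;0 0 0 0 0 0 0.8;0 0 0 0 0 -0.6 0.8;0 0 0 0 0 -1 1;0 0 0 0 0 -1 1;0 0 0 0 0 -1 1'; python3 -m jog '0 0 0 0 0 -0.2 1;0 0 0 0 0 0 1'
python3 -c "
from h import *
wshot('w8');meas('w8',(.607,.079),.044,.06,.05)
plan(.416,.201,.17,187.4)"
```

```text
clock: 26.0
tool_pos: [0.6068, 0.0789, 0.1623]
orientation: [-180.0, -0.0, -172.6]
force: [0.1, -0.1, -0.1]
opening: 0.0875
clock: 26.25
tool_pos: [0.6069, 0.0791, 0.1692]
orientation: [180.0, 0.0, -172.6]
force: [-0.1, 0.5, -0.3]
opening: 0.0876
w8 n 2062 rect 0.6083 0.079 0.057 0.049 7.8 mean [0.6084 0.0776 0.0511] z [0.0473 0.0519 0.0533 0.0553]
rz -0.00 x 4.33 y 3.64 z -0.05 tilt [ 1.7999e+02 -6.0000e-02] t 26.3 q6 -18.3
```

View pics/w8.png

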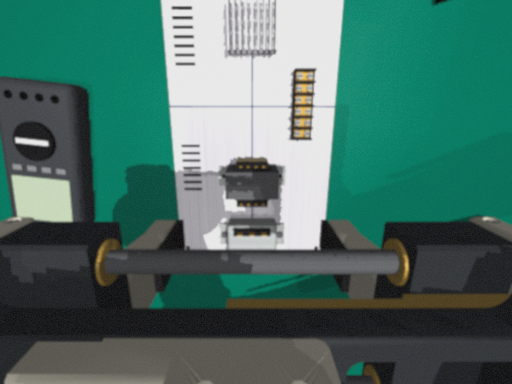

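The transformer is in place at (251,180), square and next to the filter. Next is the dark capacitor.

```bash
python3 -m jog '0 0 0 0.87 0.73 0 1;0 0 0 0.87 0.73 0 1;0 0 0 0.87 0.73 0 1;0 0 0 0.87 0.73 0 1;0 0 0 0.85 0.72 0 1;0 0 0 0 0 0 1;0 0 0 0 0 0 1'
python3 -c "
from h import *
wshot('w9');meas('w9',(.4165,.201),.046,.07,.03);meas('w9',(.4165,.201),.02,.07,.03)
plan(.4165,.2005,.026,187.4)"
```

```text
clock: 27.18
tool_pos: [0.4163, 0.2009, 0.1682]
orientation: [-179.9, -0.1, -172.6]
force: [0.2, 0.1, -0.3]
opening: 0.0877
w9 n 803 rect 0.4172 0.2018 0.033 0.034 6.2 mean [0.4172 0.2007 0.0521] z [0.0501 0.0515 0.0574 0.0586]
w9 n 930 rect 0.4173 0.2016 0.034 0.034 3.2 mean [0.4174 0.1989 0.0496] z [0.03   0.0513 0.0573 0.0586]
rz -0.00 x 0.00 y -0.00 z 3.56 tilt [-1.7995e+02 -6.0000e-02] t 27.225 q6 -42.8
```

View pics/w9.png

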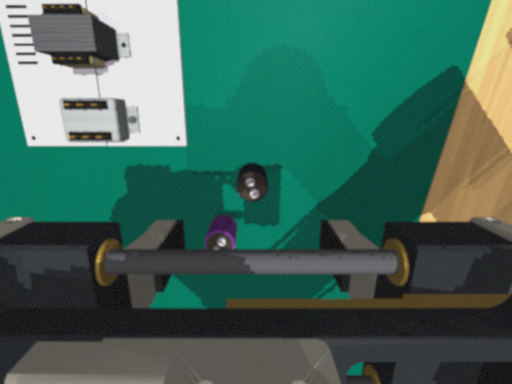

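The dark capacitor is centred under the gripper at (252,182), and the purple one at (220,232) is clear. I'll grasp it.

```bash
python3 -m jog '0 0 0 0 0.02 1 1;0 0 0 0 0 1 1;0 0 0 0 0 0.9 1;0 0 0 0 0 0.4 1;0 0 0 0 0 0.25 1;0 0 0 0 0 0 1;0 0 0 0 0 0 -1;0 0 0 0 0 0 -1'; python3 -m jog '0 0 0 0 0 0 -1;0 0 0 0 0 0 -1;0 0 0 0 0 0 -1;0 0 0 0 0 0 -1;0 0 0 0 0 0 -1;0 0 0 0 0 0 -1'; python3 -m jog '0 0 0 0 0 -0.5 -1;0 0 0 0 0 -1 -1;0 0 0 0 0 -1 -1;0 0 0 0 0 -1 -1;0 0 0 0 0 0 -1;0 0 0 0 0 0 -1'
python3 -c "
from h import *
p=pl(0,0);print(p);plan(p[0],p[1],.029,187.4)"
```

```text
clock: 28.22
tool_pos: [0.4168, 0.2023, 0.0277]
orientation: [179.9, 0.1, -172.6]
force: [0.8, 0.2, -0.1]
opening: 0.0728
clock: 28.98
tool_pos: [0.4163, 0.2019, 0.027]
orientation: [-180.0, -0.0, -172.6]
force: [-0.8, 1.0, 0.7]
opening: 0.033
clock: 29.72
tool_pos: [0.4159, 0.2016, 0.1665]
orientation: [180.0, -0.0, -172.6]
force: [0.1, -0.3, -0.7]
opening: 0.0331
[ 0.6173 -0.002 ]
rz -0.01 x -4.34 y -5.70 z 3.44 tilt [ 1.7999e+02 -3.0000e-02] t 29.725 q6 -43.0
```

```bash
python3 -m jog '0 0 0 -0.72 -0.95 0 -1;0 0 0 -0.72 -0.95 0 -1;0 0 0 -0.72 -0.95 0 -1;0 0 0 -0.72 -0.95 0 -1;0 0 0 -0.72 -0.95 0 -1;0 0 0 -0.74 -0.95 0 -1;0 0 0 0 0 0 -1;0 0 0 0 0 0 -1'
python3 -c "
from h import *
p=pl(0,0);plan(p[0],p[1],.030,187.4);T=toolT();wshot('w10');q=meas('w10',(.6173,-.002),.12,.21,.03)
q=meas('w10',(.6173,-.002),.186,.21,.03)
"
```

```text
clock: 30.72
tool_pos: [0.6168, -0.0023, 0.165]
orientation: [-180.0, -0.2, -172.7]
force: [-0.8, -0.6, -0.7]
opening: 0.0337
rz -0.01 x -0.01 y 0.01 z 3.38 tilt [-179.99   -0.19] t 30.725 q6 -10.5
w10 n 4052 rect 0.6196 -0.0031 0.035 0.054 85.9 mean [ 0.6189 -0.0125  0.1825] z [0.1505 0.188  0.2034 0.21  ]
w10 n 2189 rect 0.6196 -0.0031 0.035 0.054 85.9 mean [ 0.6185 -0.0101  0.1931] z [0.1875 0.1898 0.2092 0.21  ]
```

View pics/w10.png

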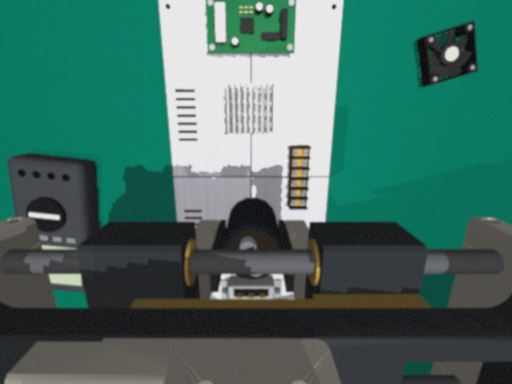

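```bash
python3 -m jog '0 0 0 0 0 1 -1;0 0 0 0 0 1 -1;0 0 0 0 0 0.7 -1;0 0 0 0 0 0.4 -1;0 0 0 0 0 0.2 -1;0 0 0 0 0 0 -1;0 0 0 0 0 0 -1'
```

```text
clock: 31.65
tool_pos: [0.6185, -0.0017, 0.036]
orientation: [180.0, 0.1, -172.6]
force: [-0.2, 0.0, -0.4]
opening: 0.0336
```

```bash
python3 -m jog '0 0 0 0 0 0.08 -1;0 0 0 0 0 0.05 -1;0 0 0 0 0 0 -1;0 0 0 0 0 0 -1'
```

```text
clock: 32.15
tool_pos: [0.618, -0.002, 0.03]
orientation: [-180.0, 0.0, -172.6]
force: [-0.4, 0.4, 2.2]
opening: 0.0333
```

Contact. I'll release and rise.

```bash
python3 -m jog '0 0 0 0 0 0 0.4;0 0 0 0 0 0 0.4;0 0 0 0 0 0 0.4;0 0 0 0 0 0 0.4;0 0 0 0 0 -0.5 0.4;0 0 0 0 0 -1 0.4;0 0 0 0 0 -1 1;0 0 0 0 0 -1 1'; python3 -m jog '0 0 0 0 0 0 1;0 0 0 0 0 0 1'
python3 -c "
from h import *
wshot('w11');meas('w11',(.617,-.002),.046,.07,.03)
plan(.4255,-.1615,.165,204.6)"
```

```text
clock: 33.15
tool_pos: [0.6176, -0.0019, 0.171]
orientation: [180.0, -0.0, -172.6]
force: [0.7, -0.0, 0.3]
opening: 0.0758
clock: 33.4
tool_pos: [0.6175, -0.0019, 0.1695]
orientation: [180.0, -0.0, -172.6]
force: [0.2, -0.1, -1.1]
opening: 0.0872
w11 n 836 rect 0.6192 -0.0021 0.034 0.034 76.4 mean [ 0.6192 -0.0033  0.055 ] z [0.0524 0.0545 0.0605 0.0618]
rz -3.01 x 6.02 y -1.63 z 0.10 tilt [ 1.7999e+02 -8.0000e-02] t 33.45 q6 -10.5
```

View pics/w11.png

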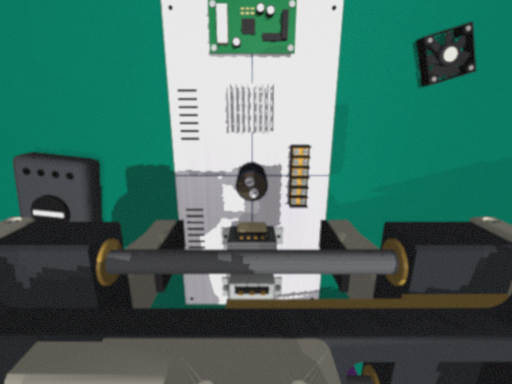

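The capacitor stands on the cross at (252,181). Next is the black fan.

```bash
python3 -m jog '0 0 -1 0 0 0.1 1;0 0 -1 0 0 0 1;0 0 -1 0 0 0 1;0 0 0 1 -0.27 0 1;0 0 0 1 -0.27 0 1;0 0 0 1 -0.27 0 1;0 0 0 1 -0.27 0 1;0 0 0 1 -0.27 0 1'; python3 -m jog '0 0 0 1 -0.28 0 1;0 0 0 0 0 0 1;0 0 0 0 0 0 1'
python3 -c "
from h import *
wshot('w12');meas('w12',(.4255,-.1615),.008,.03,.04)
plan(.4255,-.1615,.006,204.6)"
```

```text
clock: 34.45
tool_pos: [0.4566, -0.135, 0.1646]
orientation: [180.0, -0.1, -155.4]
force: [0.1, -0.7, 0.7]
opening: 0.0874
clock: 34.83
tool_pos: [0.4267, -0.1611, 0.1653]
orientation: [180.0, -0.0, -155.4]
force: [0.2, 0.5, 0.3]
opening: 0.0875
w12 n 1365 rect 0.4272 -0.1623 0.05 0.05 23.7 mean [ 0.4278 -0.1627  0.0138] z [0.0088 0.0149 0.017  0.0183]
rz -0.00 x 0.04 y 0.00 z 3.98 tilt [ 1.7999e+02 -4.0000e-02] t 34.875 q6 20.4
```

View pics/w12.png

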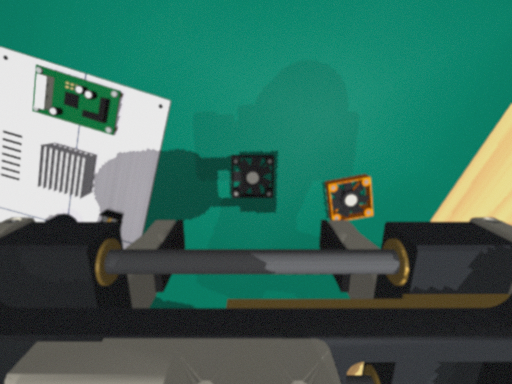

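The black fan is at (252,177) and the orange one at (349,198) is clear of the fingers. I'll grasp it.

```bash
python3 -m jog '0 0 0.15 0 -0.03 1 1;0 0 0 0 0 1 1;0 0 0 0 0 1 1;0 0 0 0 0 0.6 1;0 0 0 0 0 0.36 1;0 0 0 0 0 0 1;0 0 0 0 0 0 -1;0 0 0 0 0 0 -1'; python3 -m jog '0 0 0 0 0 0 -1;0 0 0 0 0 0 -1;0 0 0 0 0 0 -1;0 0 0 0 0 0 -1;0 0 0 0 0 0 -1'; python3 -m jog '0 0 0 0 0 -0.5 -1;0 0 1 0 0 -1 -1;0 0 1 0 0 -1 -1;0 0 0.85 0 0 -1 -1;0 0 0 0 0 0 -1;0 0 0 0 0 0 -1'
python3 -c "
from h import *
p=pl(0,-80e-3);print(p);plan(p[0],p[1],.14,187.4)"
```

```text
clock: 35.88
tool_pos: [0.4279, -0.162, 0.008]
orientation: [-180.0, 0.1, -156.3]
force: [-0.4, -1.2, 0.2]
opening: 0.0729
clock: 36.5
tool_pos: [0.4273, -0.1621, 0.0077]
orientation: [-180.0, 0.0, -156.3]
force: [-1.4, 1.0, 6.4]
opening: 0.0496
clock: 37.25
tool_pos: [0.4267, -0.162, 0.1469]
orientation: [180.0, -0.0, -172.6]
force: [0.4, 0.2, -1.7]
opening: 0.0499
[ 0.62760365 -0.08133369]
rz 0.00 x -5.24 y 1.35 z 0.17 tilt [ 1.7998e+02 -1.0000e-02] t 37.25 q6 3.4
```

```bash
python3 -m jog '0 0 0 -0.9 0.2 0 -1;0 0 0 -0.9 0.2 0 -1;0 0 0 -0.9 0.2 0 -1;0 0 0 -0.9 0.25 0 -1;0 0 0 -0.9 0.25 0 -1;0 0 0 -0.74 0.26 0 -1;0 0 0 0 0 0 -1;0 0 0 0 0 0 -1'
python3 -c "
from h import *
plan(.6276,-.0808,.0357,187.4);wshot('w13');meas('w13',(.628,-.081),.135,.18,.045)"
```

```text
clock: 38.25
tool_pos: [0.6268, -0.0813, 0.1456]
orientation: [180.0, -0.2, -172.6]
force: [-0.0, -0.4, 0.3]
opening: 0.0495
rz 0.00 x -0.02 y 0.01 z 2.75 tilt [179.99  -0.19] t 38.25 q6 -2.8
w13 n 5813 rect 0.6279 -0.0812 0.083 0.051 7.3 mean [ 0.6296 -0.091   0.1544] z [0.1435 0.1532 0.1752 0.18  ]
```

View pics/w13.png

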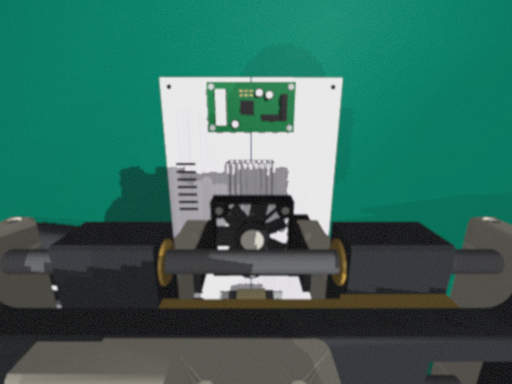

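The fan is held square above the heat sink, at (252,240). I'll lower it gently.

```bash
python3 -m jog '0 0 0 0 0 1 -1;0 0 0 0 0 0.9 -1;0 0 0 0 0 0.4 -1;0 0 0 0 0 0.2 -1;0 0 0 0 0 0 -1;0 0 0 0 0 0 -1'; python3 -c "
from h import *
plan(.6276,-.0808,.0357,187.4)"
```

```text
clock: 39.05
tool_pos: [0.6289, -0.0811, 0.0486]
orientation: [-180.0, 0.1, -172.6]
force: [0.9, 0.1, -0.4]
opening: 0.0497
rz 0.00 x 0.03 y 0.01 z 0.32 tilt [-1.7999e+02  1.1000e-01] t 39.05 q6 -2.9
```

```bash
python3 -m jog '0 0 0 0.02 0.01 0.15 -1;0 0 0 0 0 0.1 -1;0 0 0 0 0 0 -1;0 0 0 0 0 0 -1;0 0 0 0 0 0 -1'
```

```text
clock: 39.67
tool_pos: [0.6273, -0.0809, 0.0375]
orientation: [-180.0, 0.0, -172.6]
force: [0.1, 0.2, -0.2]
opening: 0.0493
```

```bash
python3 -m jog '0 0 0 0 0 0.04 -1;0 0 0 0 0 0 -1;0 0 0 0 0 0 -1'
```

```text
clock: 40.05
tool_pos: [0.6272, -0.0809, 0.0358]
orientation: [-180.0, 0.0, -172.6]
force: [-0.3, 0.1, 0.1]
opening: 0.0498
```

```bash
python3 -m jog '0 0 0 0 0 0.02 -1;0 0 0 0 0 0 -1;0 0 0 0 0 0 0.4;0 0 0 0 0 0 0.4;0 0 0 0 0 0 0.4;0 0 0 0 0 0 0.4;0 0 0 0 0 -0.6 0.4;0 0 0 0 0 -1 0.4'; python3 -m jog '0 0 0 0 0 -1 0.6;0 0 0 1 0 -1 1;0 0 0 1 0 -1 1;0 0 0 1 0 0 1;0 0 0 1 0 0 1;0 0 0 1 0 0 1;0 0 0 0 0 0 1;0 0 0 0 0 0 1'
python3 - <<'E'
from h import *
wshot('w14')
for n in ["scene","side"]:
    im,d=vision.snapshot(n);cv2.imwrite(f"pics/{n}1.png",im[:,:,::-1]);np.save(f"pics/{n}1.npy",d)
    for nm,g,lo,hi,r in [('hs+fan',(.628,-.081),.036,.06,.045),('cap',(.617,-.002),.046,.07,.03),('strip',(.561,-.0095),.014,.05,.045),('trafo',(.607,.079),.044,.06,.045),('reel',(.62,.373),.02,.06,.04),('jar',(.628,-.362),.03,.06,.04)]:
        print(nm);meas(n+'1',g,lo,hi,r,n)
    w=(d>0)
E
python3 - <<'E'
import cv2
im=cv2.imread("pics/side1.png");cv2.imwrite("pics/side1c.png",cv2.resize(im[90:290,130:330],None,fx=3,fy=3,interpolation=3))
im=cv2.imread("pics/scene1.png");cv2.imwrite("pics/scene1c.png",cv2.resize(im[120:320,180:400],None,fx=3,fy=3,interpolation=3))
E
```

```text
clock: 41.05
tool_pos: [0.626, -0.081, 0.098]
orientation: [180.0, -0.2, -172.6]
force: [0.9, -0.5, 0.7]
opening: 0.0611
clock: 42.05
tool_pos: [0.4295, -0.1066, 0.2195]
orientation: [-180.0, 0.1, -172.6]
force: [0.0, -0.8, 0.8]
opening: 0.0876
hs+fan
scene1 n 389 rect 0.6273 -0.0793 0.053 0.051 8.5 mean [ 0.6286 -0.0783  0.0414] z [0.0368 0.0419 0.045  0.0474]
cap
scene1 n 186 rect 0.6188 -0.0005 0.032 0.036 60.0 mean [ 0.6206 -0.0015  0.0542] z [0.0494 0.0539 0.0601 0.062 ]
strip
scene1 n 222 rect 0.5619 -0.0079 0.024 0.076 7.1 mean [ 0.5624 -0.0076  0.0178] z [0.0144 0.0172 0.022  0.0254]
trafo
scene1 n 428 rect 0.6076 0.0813 0.059 0.051 7.1 mean [0.6087 0.0794 0.0506] z [0.046  0.0511 0.0539 0.0554]
reel
scene1 n 353 rect 0.6213 0.3742 0.057 0.056 62.1 mean [0.6225 0.3722 0.0346] z [0.0244 0.0354 0.0379 0.0401]
jar
scene1 n 400 rect 0.6281 -0.3628 0.044 0.045 41.3 mean [ 0.6297 -0.3622  0.04  ] z [0.0344 0.0404 0.0429 0.0446]
hs+fan
side1 n 301 rect 0.6275 -0.0825 0.051 0.055 7.7 mean [ 0.6259 -0.0801  0.0431] z [0.0372 0.0437 0.0474 0.0505]
cap
side1 n 151 rect 0.6174 -0.0012 0.033 0.032 21.6 mean [0.6157 0.0012 0.0561] z [0.0479 0.0566 0.0631 0.0638]
strip
side1 n 262 rect 0.5773 -0.0087 0.055 0.079 7.7 mean [ 0.5648 -0.0082  0.0211] z [0.0153 0.0199 0.0339 0.0482]
trafo
side1 n 433 rect 0.6063 0.0778 0.058 0.053 6.1 mean [0.6055 0.0817 0.0528] z [0.047  0.0537 0.0562 0.0574]
reel
side1 n 881 rect 0.6199 0.3718 0.056 0.059 28.7 mean [0.6196 0.3729 0.0369] z [0.0349 0.0371 0.0391 0.0415]
jar
side1 n 148 rect 0.6275 -0.3634 0.045 0.046 5.7 mean [ 0.6262 -0.3586  0.0413] z [0.033  0.0428 0.0455 0.0469]
```

View pics/side1c.png

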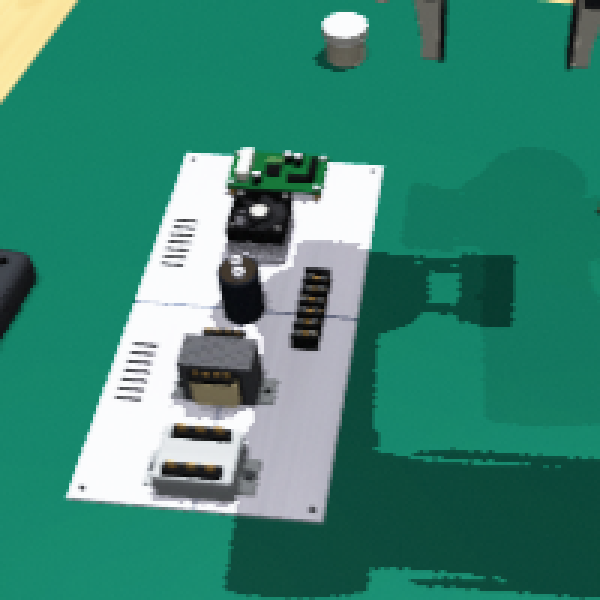

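View pics/scene1c.png

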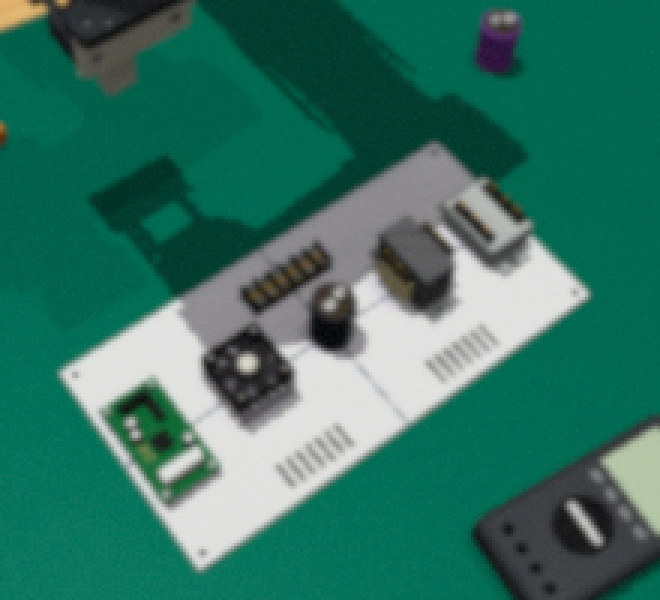

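View pics/w14.png

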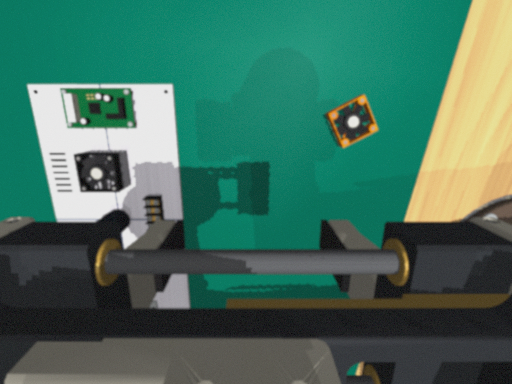

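```bash
python3 -c "
from h import *
print(ctrl.get_obs()['clock'],ctrl.close_job())"
```

```text
the job is handed in; nothing more can be done
42.2 None
```

The power supply is dry-laid on the chassis plate as described, and I handed the job in at 42 s of the 128 s allowed. I have no verdict back, so what follows is my own measurement.

I placed the heat sink, terminal strip, transformer, dark capacitor and black fan, in that order. The purple capacitor and the orange fan were left alone.

| Part | Last check (wrist, scene or side camera) | Allowed |
|---|---|---|
| Heat sink | about 80 mm from the board, within 2 mm of the long line | 65–93 mm, 13 mm |
| Transformer | about 79 mm from the filter, within 2 mm of the long line | 65–93 mm, 13 mm |
| Capacitor | within about 2 mm of the cross | 15 mm |
| Strip | about 55–57 mm from the long line, within about 2 mm of the cross line | 43–71 mm, 15 mm |
| Fan | within about 2 mm of the heat sink's centre, top at about 45 mm, so flat on the fins | 8 mm |

Everything sits square to the plate to within about 1.5°. The reel and jar measured where they started, and the gripper was clear of everything.

- **Camera disagreement:** the cameras differ by 1–3 mm, mostly along y, which is within their calibration.
- **Failed check:** the side camera's final strip measurement was unusable because its search area caught the capacitor too. The wrist and scene cameras and the pictures confirm the strip.
- **Not checked separately:** the heat sink's position was not measured again after the fan went on. The fan's offset is taken from where the heat sink was set down.

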